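# Zero the test tweezers over a footprint in the board jig

## Task

The component-test tweezers have to be zeroed for a part that goes on the two bare gold pads of the board in the jig: swing the jig's clear cover up by its blue bar, gently, until it is fully back on its stop, then lift the tweezers off their rest by the orange grips. Squeeze them until the tips are as far apart as the two gold pads (12 mm, centre to centre) and hold one tip a few millimetres above the middle of each pad, touching neither the board nor the jig, steady for two seconds. Finish still holding them there at that gap, without letting go or putting them down, and leave the other things on the bench alone.

Things in the scene. Friction and masses are not known exactly. Their poses are not given: they have to be found in the camera images.
- jig: Fixed board test jig, dark base 120 (x) x 150 (y) mm, green circuit board on top; origin under its centre on the bench, front to its -x (towards the robot). The board's top is 40 mm above the origin, chips up to 3 mm higher. At the rear hinge blocks (58 mm high, x 54 to 70 mm) and two stop posts (96 mm high, to x = 92 mm).
- cover (a joint): Angle of the jig's clear cover (rad): 0 closed (level), grows as its front edge rises, 1.75 = leaning back on its stop. Friction hinge: it stays where it is left; lifting it by the bar takes 2 to 3 N. Cover 120 x 122 mm, an aluminium frame 10 mm thick with a clear window.
- cover_bar (a point): Middle of the cover's blue round pull bar, 8 mm thick, 80 mm free between its posts, parallel to the jig's y, 160 mm from the hinge axis and 40 mm out from the cover's front edge; bar, cover and hinge axis lie in one plane. Closed, it is 52 mm above the bench, 100 mm in front (-x) of the jig's origin.
- cover_hinge (a point): Middle of the cover's hinge axis, parallel to the jig's y: 60 mm behind (+x) the jig's origin, 52 mm above the bench.
- pad_left (a point): Centre of the left (+y) gold pad, on the board's top: 25 mm in front (-x) of the jig's origin, 6 mm to its +y, 40.5 mm up. Each pad is 7 (x) x 5 (y) mm; a white outline 18 x 26 mm runs round the two. Axes as the jig's.
- pad_right (a point): Centre of the right (-y) gold pad, 12 mm from the left one along the jig's y, otherwise the same.
- rest: Fixed light grey tool rest, base 135 x 58 x 6 mm, origin on the bench, x as the tweezers'. Two ridges across it, 28 mm high, carry the tweezers, at x = -77 to -63 and +36 to +44 mm; cheeks at their ends, 35 mm high, leave the tweezers about 3 mm to either side. Between the ridges there is room for fingers.
- tweezers: Cordless test tweezers, 165 mm long, 60 g, level on the rest. Origin: underside, midway between the orange grips; x to the tips, y to the left arm, z up. White housing with display at x = -98 to -45 mm, 14 mm high. Two black arms side by side, 12 mm high (z 0 to 12), each on a sprung pivot at x = -85, y = +-12 mm. Pinch both arms across y.
- grip (a point): Midpoint between the ribbed orange grips (34 mm long, 16 mm high), 6 mm above the tweezers' underside; axes as theirs. Width over the grips: 33 mm free (tips 24 mm apart), 27 mm at a 12 mm tip gap; the gap changes 1.8 times as much as that width. The springs push on each finger with 2.5 N free, 6 N at a 12 mm gap, 9 N closed.
- tip_left (a point): End of the left (+y) arm's gold tip: 70 mm ahead of the grip point along x and 10 mm below it, 12 mm to +y when free. The tip gap is the distance between the two tip points. The tips bend down to 4 mm below the underside of the tweezers.
- tip_right (a point): End of the right (-y) arm's gold tip, the mirror image.
- solder_spool: Bystander: solder spool standing on its flange, 60 mm across, 39 mm high; origin at its underside.
- flux_jar: Bystander: amber flux jar, 40 mm across, 45 mm high; origin at its underside.
- red_tub: Bystander: open red tub, 84 mm across, 85 mm high; origin at its underside.
- brush: Bystander: cleaning brush with a green handle, 150 mm long, lying on the bench, along its x; origin at its underside.

How it is judged:
On the way, in this order (a step that is already met when the one before it is completed fails the run):
1. the cover leans back on its stop, at rest (value of joint cover above 1.69 rad and velocity of joint cover between -0.1 and 0.1 rad/s), for 0.2 s.
2. the tweezers are lifted off their rest in the fingers, the cover still on its stop (contact force between tweezers and the fingers above 1.5 N and contact force between tweezers and rest below 0.1 N and contact force between tweezers and jig below 0.1 N and height (world z) of grip above 0.045 m and value of joint cover above 1.69 rad), for 0.2 s.
3. the tips are held steady at the pads' gap, one a few millimetres above each pad, for two seconds (contact force between tweezers and the fingers above 1.5 N and contact force between tweezers and rest below 0.1 N and contact force between tweezers and jig below 0.1 N and distance between tip_left and tip_right between 0.01 and 0.014 m and ((horizontal distance between tip_left and pad_left below 0.004 m and horizontal distance between tip_right and pad_right below 0.004 m) or (horizontal distance between tip_left and pad_right below 0.004 m and horizontal distance between tip_right and pad_left below 0.004 m)) and z of tip_left in the frame of pad_left between 0.001 and 0.012 m and z of tip_right in the frame of pad_left between 0.001 and 0.012 m and linear speed of tweezers below 0.012 m/s and angular speed of tweezers below 0.15 rad/s and value of joint cover above 1.69 rad), for 1.5 s.
At the end, for the whole second after the job is handed in: Cover on its stop (above 1.69 rad); tweezers carried by the fingers alone (over 1.5 N, no contact with rest or jig); tip gap 10 to 14 mm; each tip within 4 mm of its own pad's middle from above and 1 to 12 mm above it; still (below 12 mm/s, 0.15 rad/s) (all of step 3); the arm keeps its last pose, push and grip.
It fails at once if the cover bangs onto its stop (faster than 1.6 rad/s near the stop) (value of joint cover above 1.6 rad and velocity of joint cover above 1.6 rad/s).
It fails at once if the tweezers are pushed against the jig or its board (over 1.5 N) (contact force between tweezers and jig above 1.5 N).
It fails at once if the solder spool, flux jar, red tub or brush is moved by over 30 mm or tipped (distance of any of solder_spool, flux_jar, red_tub, brush from where it was at the start of the episode above 0.03 m or angle between any of solder_spool, flux_jar, red_tub's own z axis and vertical above 0.4 rad).
It also fails if it takes over 72 s, if anything falls off the work surface, if the arm or the gripper's body presses on something with over 40 N, if the wrist force passes 120 N, or if a joint passes its speed limit or range.

## Robot

A 7-joint arm with a two-finger parallel gripper is mounted at the origin on the work surface. World frame = base frame: x ahead of the robot, y to its left, z up, the work surface at z = 0. Lengths are in m, angles in rad, forces in N, time in s.
With the tool pointing down it reaches from about 0.4 to 0.85 m from the base axis. Payload 10.4 kg.
Tool frame: the origin (TCP) lies midway between the tips of the shut fingers; the grasp point (between the pads) lies 19 mm behind it; z points along the fingers, y is the line along which they close (so a half turn about z gives the same grasp; the last joint's range is limited). The gripper opens to 87 mm and grips with 3 to 60 N. Pads are 19 mm wide; open, the fingers measure 117 mm over their backs; the gripper's body (75 mm by 190 mm) begins 51 mm behind the grasp point.
Start: joints at [1.251, 0.332, -0.065, 1.46, 0.022, 1.35, -0.088], TCP at [0.183, -0.598, 0.223] pointing down, gripper open.
Joint ranges: [-2.6, 2.6], [-0.5, 2.12], [-1.47, 1.34], [0.16, 2.42], [-1.27, 4.41], [0.06, 2.06], [-2.6, 2.6]. Speed limits (rad/s): [2.22, 2.22, 2.79, 2.79, 3.14, 3.14, 3.14].

## Interface

Orientations are given as a unit quaternion [x, y, z, w].
In Python, from rig import robot, imaging gives the robot as it stands.
- The arm moves only by the tool move_arm, never from a script. Its argument "commands" is a list of rows, each an object with "dp": the shift along the tool's x, y, z as a fraction of full scale, a list of three; "yaw": the turn about the tool's z as a fraction of full scale; "gripper": the opening, from 0 (shut) to 1 (fully open). A call has exactly 5 rows; each row is the pose to reach, as a shift and turn from the pose commanded when the call began, along the tool's axes at that moment; what a row does not reach only later rows make up. Full scale, the value 1, is 50 cm for a shift and 1.5 rad for a turn. A row lasts 1/12 s, in which the tool goes at most 41.7 mm and 7.16 degrees, less where a joint would pass 70% of its speed; a pose out of reach is approached as far as the arm can. A call with a number of a shift or a turn outside -1 to 1 is refused whole. A call with a gripper value outside its range is refused whole. The fingers move at their own pace and stop on an object; the grip force is fixed at half the most. Time passes only in rows, so rows that repeat a pose let the fingers close, or fill a call up. It gives the time, the measured TCP pose, the force, the opening and the grip force at its end, in the units of the state.
- robot.read_state(): the state, without advancing time (a new reading comes with each control period).
- imaging.read_camera(name): name is "scene" or "side" or "wrist"; returns a dict with "color" (420x560x3 uint8, red, green, blue), "camera_matrix" (3x3 intrinsics, pixels), "R" (3x3) and "t" (3): a world point X has camera coordinates R X + t; the wrist camera has in their place "hand_eye" (4x4, takes a point from camera to tool coordinates, whose origin is the TCP and whose axes are the flange's). Camera axes: x right, y down, z forward; pixel columns grow to the right and rows downward; lengths in m; the calibration is good to about 2 mm. A picture is of the moment at which its call begins: read the wrist's pose just before it. There is no depth.
- robot.job_done(): hands the job in; it is judged then, once.
The state is a dict: "time": time; "q": joint angles; "qd": joint speeds; "joint_torque": joint torques, N m; "ee_pos": TCP position; "ee_rot": TCP orientation; "force": force on the tool from outside, world axes, zero at the start; "moment": the same for the moment, N m; "grip_width": finger opening in m; "grasp_force": force on a finger pad.
Only numpy, scipy, OpenCV 4.12 (cv2) and the standard library are available. Lean on these libraries where they do the work, as an engineer would, in place of code of your own. Each camera call takes 0.05 s, during which the arm holds its last target. There are 200 camera calls.

## Working session

There is one attempt and no reset: what is moved stays moved. The work goes in short steps, Python scripts to look and compute and a tool call to move; the robot and the scene stay as the last step left them, time stands still between calls to the robot, and variables do not carry over. Pictures are saved under pics/ and viewed, at most 10 in all, crops included, and the job is handed in when it is done.

Besides the shell and the picture viewer there is one more tool, called after ">>>" by a JSON object that holds its "method" and its "body", one argument or row to a line. move_arm: Moves the arm, as the interface text tells. Its arguments: {"type":"object","properties":{"commands":{"type":"array"}},"required":["commands"]}

```bash
ls; mkdir -p pics; python3 - <<'E'
from rig import robot, imaging
import cv2,numpy as np,pickle
s=robot.read_state();print({k:np.round(v,3).tolist() for k,v in s.items()})
d={}
for n in("scene","side"):
    c=imaging.read_camera(n);d[n]=c
    print(n,c["camera_matrix"].round(1).tolist(),(-c["R"].T@c["t"]).round(3),c["R"].round(2).tolist())
pickle.dump(d,open('d.pkl','wb'))
for n in d: cv2.imwrite(f'pics/{n}0.png',cv2.resize(d[n]["color"][:,:,::-1],(800,600),interpolation=cv2.INTER_CUBIC))
E
```

```text
pics
{'time': 0.0, 'q': [1.251, 0.333, -0.065, 1.461, 0.022, 1.35, -0.088], 'qd': [0.0, -0.0, 0.0, -0.0, -0.0, 0.001, 0.002], 'joint_torque': [-0.0, -62.324, 0.025, -38.991, -0.061, 0.04, 0.0], 'ee_pos': [0.183, -0.597, 0.222], 'ee_rot': [0.989, 0.148, -0.0, -0.001], 'force': [-0.219, 0.409, 0.498], 'moment': [-0.014, -0.073, -0.019], 'grasp_force': 0.0, 'grip_width': 0.087}
scene [[445.8, 0.0, 286.7], [0.0, 445.8, 215.6], [0.0, 0.0, 1.0]] [ 1.264 -0.548  0.952] [[0.62, 0.78, -0.01], [0.56, -0.45, -0.7], [-0.55, 0.43, -0.72]]
side [[402.3, 0.0, 274.9], [0.0, 402.3, 205.0], [0.0, 0.0, 1.0]] [0.308 0.702 0.847] [[-0.93, -0.36, 0.01], [-0.27, 0.67, -0.69], [0.24, -0.65, -0.72]]
```

View pics/scene0.png

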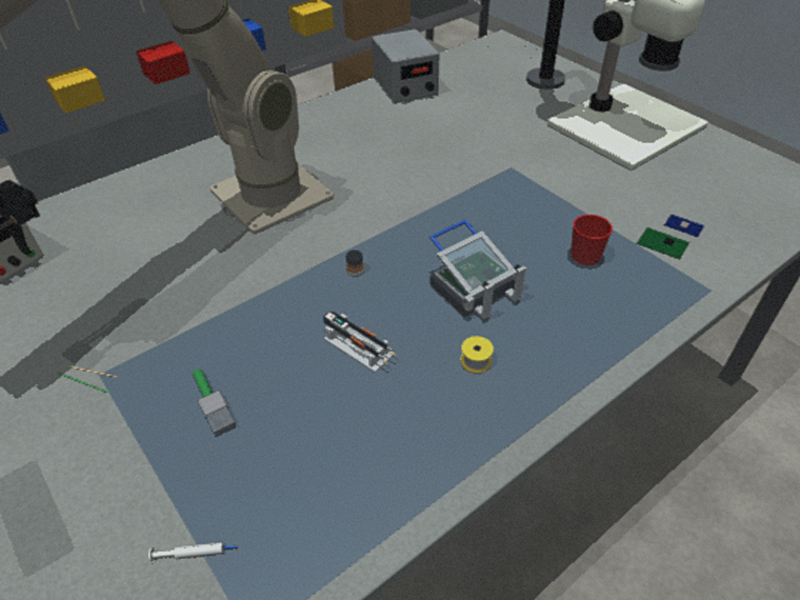

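View pics/side0.png

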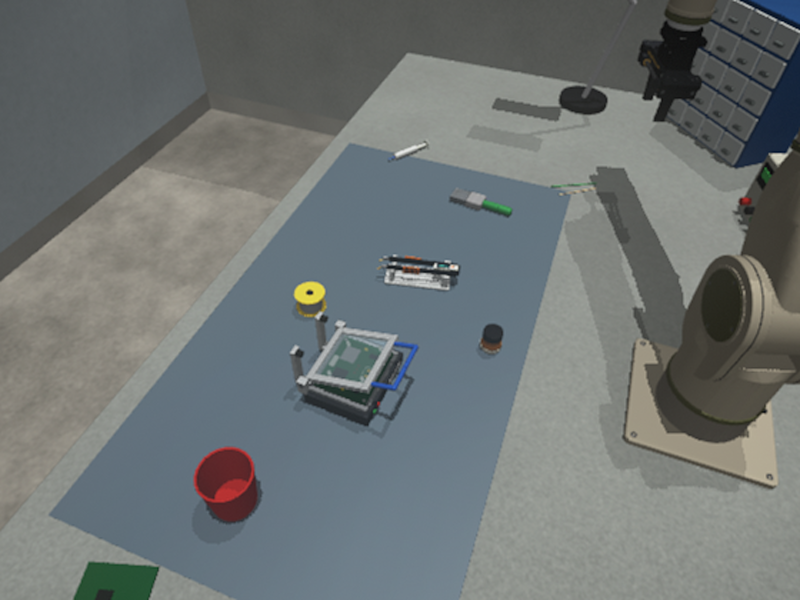

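The scene view shows the jig centre at about (478,275) with the blue bar at (452,230), and the tweezers on their rest at (360,340). The side view has the jig at (355,370), the bar at (408,367) and the tweezers at (420,270). I'll triangulate these roughly, then look closer with the wrist camera.

```bash
cat > h.py <<'E'
from rig import robot, imaging
import cv2,numpy as np,pickle
from scipy.spatial.transform import Rotation as Ro
def ray(c,u,v):
    d=np.linalg.solve(c["camera_matrix"],[u,v,1.]); return -c["R"].T@c["t"],c["R"].T@d/np.linalg.norm(d)
def tri(obs):
    A=0;b=0
    for c,u,v in obs:
        o,d=ray(c,u,v);P=np.eye(3)-np.outer(d,d);A=A+P;b=b+P@o
    X=np.linalg.solve(A,b); return X,[np.linalg.norm((np.eye(3)-np.outer(ray(c,u,v)[1],ray(c,u,v)[1]))@(X-ray(c,u,v)[0])) for c,u,v in obs]
def atz(c,u,v,z):
    o,d=ray(c,u,v); return o+d*(z-o[2])/d[2]
def proj(c,X):
    p=c["camera_matrix"]@(c["R"]@X+c["t"]); return p[:2]/p[2]
def wrist():
    s=robot.read_state();c=imaging.read_camera("wrist")
    R=Ro.from_quat(s["ee_rot"]).as_matrix();H=c["hand_eye"]
    Rw=R@H[:3,:3];tw=R@H[:3,3]+s["ee_pos"]
    c["R"]=Rw.T;c["t"]=-Rw.T@tw;return c
def togo(p,yaw_axis=None):
    """shift in tool axes (fraction) to world TCP p; yaw_axis: world dir wanted for tool y (mod pi)"""
    s=robot.read_state();R=Ro.from_quat(s["ee_rot"]).as_matrix()
    print("dp",(R.T@(np.array(p)-s["ee_pos"])/.5).round(4),"tcp",np.round(s["ee_pos"],4))
    if yaw_axis is not None:
        a=R.T@np.append(yaw_axis,0); y=-np.arctan2(a[0],a[1]); y=(y+np.pi/2)%np.pi-np.pi/2
        print("yaw rad",round(y,4),"frac",round(y/1.5,4), "q7",round(s["q"][6],3))
E
python3 - <<'E'
from h import *
d=pickle.load(open('d.pkl','rb'));k=.7
for n,a,b in[("barA",(473,224),(402,387)),("barB",(431,238),(417,346)),("tips",(393,360),(381,265)),("housing top mid",(336,318),(452,268)),("orange",(366,340),(412,264)),("spool",(477,347),(310,293)),("jar",(354,257),(492,331)),("tub",(592,224),(225,470))]:
    X,e=tri([(d["scene"],a[0]*k,a[1]*k),(d["side"],b[0]*k,b[1]*k)]);print(n,X.round(3),np.round(e,4))
w=wrist();print(w["hand_eye"].round(3).tolist(),w["camera_matrix"].round(1).tolist())
E
```

```text
barA [0.482 0.219 0.094] [0.0159 0.0159]
barB [0.476 0.124 0.095] [0.0017 0.0017]
tips [ 0.635 -0.106  0.022] [0.0052 0.0052]
housing top mid [ 0.49  -0.135  0.038] [0.0046 0.0046]
orange [ 0.571 -0.121  0.034] [0.0045 0.0045]
spool [0.725 0.031 0.038] [0.0005 0.0005]
jar [ 0.37  -0.003  0.041] [0.0006 0.0006]
tub [0.654 0.427 0.089] [0.0006 0.0006]
[[-0.0, -0.957, -0.29, 0.079], [1.0, -0.001, 0.001, -0.001], [-0.001, -0.29, 0.957, -0.164], [0.0, 0.0, 0.0, 1.0]] [[303.4, 0.0, 282.6], [0.0, 303.4, 210.7], [0.0, 0.0, 1.0]]
```

>>> {"method": "move_arm", "body": {
  "commands": [
    {"dp": [0.918,-0.696,-0.096],"yaw": -0.7,"gripper": 0.5},
    {"dp": [0.918,-0.696,-0.096],"yaw": -0.7,"gripper": 0.5},
    {"dp": [0.918,-0.696,-0.096],"yaw": -0.7,"gripper": 0.5},
    {"dp": [0.918,-0.696,-0.096],"yaw": -0.7,"gripper": 0.5},
    {"dp": [0.918,-0.696,-0.096],"yaw": -0.7,"gripper": 0.5}
  ]
}}

```text
time: 0.57
ee_pos: [0.305, -0.4275, 0.2398]
ee_rot: [0.894, 0.447, -0.0, -0.0]
force: [1.7, -0.5, -0.3]
grip_width: 0.0612
grasp_force: 0.0
```

```bash
python3 -c "
from h import *
togo([.52,-.13,.27],[1,0]);print(robot.read_state()['q'],robot.read_state()['time'])"
```

```text
dp [ 0.734  -0.0126 -0.0605] tcp [ 0.305  -0.4275  0.2398]
yaw rad -0.643 frac -0.4286 q7 0.196
[ 1.1049948   0.1171575  -0.26069664  1.68678405  0.03130331  1.34183
  0.19592562] 0.5667
```

>>> {"method": "move_arm", "body": {
  "commands": [
    {"dp": [0.734,-0.013,-0.06],"yaw": -0.43,"gripper": 0.5},
    {"dp": [0.734,-0.013,-0.06],"yaw": -0.43,"gripper": 0.5},
    {"dp": [0.734,-0.013,-0.06],"yaw": -0.43,"gripper": 0.5},
    {"dp": [0.734,-0.013,-0.06],"yaw": -0.43,"gripper": 0.5},
    {"dp": [0.734,-0.013,-0.06],"yaw": -0.43,"gripper": 0.5}
  ]
}}

```text
time: 0.98
ee_pos: [0.4275, -0.2599, 0.2571]
ee_rot: [0.713, 0.701, -0.0, 0.0]
force: [0.8, 0.2, 1.2]
grip_width: 0.0439
grasp_force: 0.0
```

```bash
python3 -c "
from h import *
togo([.52,-.08,.25],[1,0]);print(robot.read_state()['q'],robot.read_state()['time'])"
```

```text
dp [0.363  0.1784 0.014 ] tcp [ 0.4275 -0.2599  0.2571]
yaw rad -0.0181 frac -0.012 q7 0.414
[ 0.90618018  0.06661352 -0.46907989  1.70892725  0.03110365  1.37306139
  0.4138261 ] 0.9833
```

```bash
python3 -c "
from h import *
togo([.55,-.08,.18],[1,0])"
```

```text
dp [0.3642 0.2384 0.154 ] tcp [ 0.4275 -0.2599  0.2571]
yaw rad -0.0181 frac -0.012 q7 0.414
```

>>> {"method": "move_arm", "body": {
  "commands": [
    {"dp": [0.364,0.238,0.154],"yaw": -0.012,"gripper": 0.5},
    {"dp": [0.364,0.238,0.154],"yaw": -0.012,"gripper": 0.5},
    {"dp": [0.364,0.238,0.154],"yaw": -0.012,"gripper": 0.5},
    {"dp": [0.364,0.238,0.154],"yaw": -0.012,"gripper": 0.5},
    {"dp": [0.364,0.238,0.154],"yaw": -0.012,"gripper": 0.5}
  ]
}}

```text
time: 1.4
ee_pos: [0.5389, -0.0983, 0.1867]
ee_rot: [0.709, 0.705, 0.0, 0.0]
force: [1.4, -1.4, 0.0]
grip_width: 0.0433
grasp_force: 0.0
```

```bash
python3 -c "
from h import *
togo([.55,-.08,.18],[1,0])
c=wrist();c2=wrist();togo([.55,-.08,.18],[1,0]);pickle.dump(c2,open('w1.pkl','wb'))
togo([.53,.11,.23])
cv2.imwrite('pics/w1.png',cv2.resize(c2['color'][:,:,::-1],(800,600),interpolation=cv2.INTER_CUBIC))"
```

```text
dp [0.0368 0.0219 0.0134] tcp [ 0.5389 -0.0983  0.1867]
yaw rad -0.0064 frac -0.0043 q7 -0.022
dp [0.0251 0.0213 0.01  ] tcp [ 0.5394 -0.0926  0.185 ]
yaw rad 0.0031 frac 0.0021 q7 -0.021
dp [ 0.4057 -0.0178 -0.0883] tcp [ 0.5394 -0.0926  0.185 ]
```

View pics/w1.png

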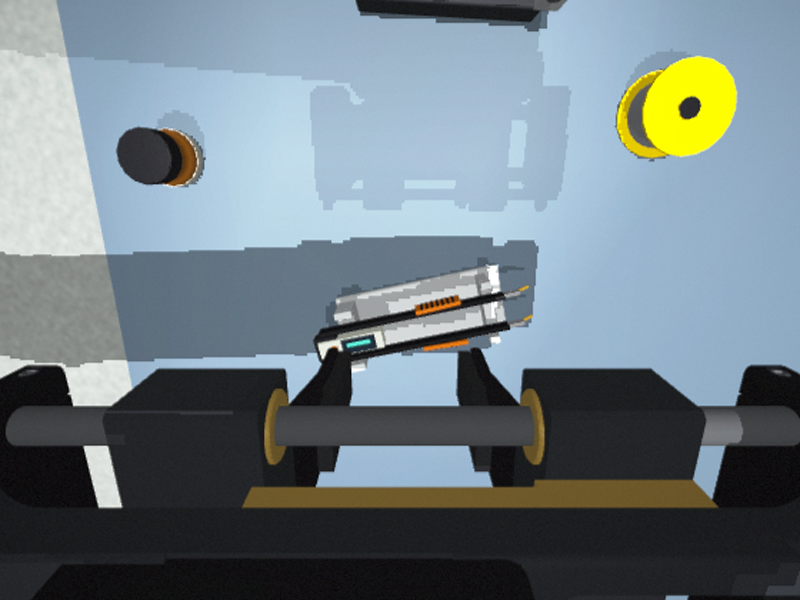

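The wrist view shows the tweezers turned by about 12 degrees, with tips at (527,288) and (530,318) and orange grips at (438,304) and (446,346). The spool and jar are well clear.

>>> {"method": "move_arm", "body": {
  "commands": [
    {"dp": [0.38,-0.018,-0.14],"yaw": 0,"gripper": 0.5},
    {"dp": [0.38,-0.018,-0.14],"yaw": 0,"gripper": 0.5},
    {"dp": [0.38,-0.018,-0.14],"yaw": 0,"gripper": 0.5},
    {"dp": [0.38,-0.018,-0.14],"yaw": 0,"gripper": 0.5},
    {"dp": [0.38,-0.018,-0.14],"yaw": 0,"gripper": 0.5}
  ]
}}

```text
time: 1.92
ee_pos: [0.5298, 0.0925, 0.2584]
ee_rot: [0.709, 0.705, 0.0, 0.0]
force: [-0.1, 0.7, 0.1]
grip_width: 0.0435
grasp_force: 0.0
```

```bash
python3 -c "
from h import *
wrist();wrist();c2=wrist();togo([.53,.18,.25],[1,0]);pickle.dump(c2,open('w2.pkl','wb'))
cv2.imwrite('pics/w2.png',cv2.resize(c2['color'][:,:,::-1],(800,600),interpolation=cv2.INTER_CUBIC))"
```

```text
dp [ 0.1736 -0.0006  0.0168] tcp [0.5302 0.0932 0.2584]
yaw rad -0.0006 frac -0.0004 q7 -0.359
```

View pics/w2.png

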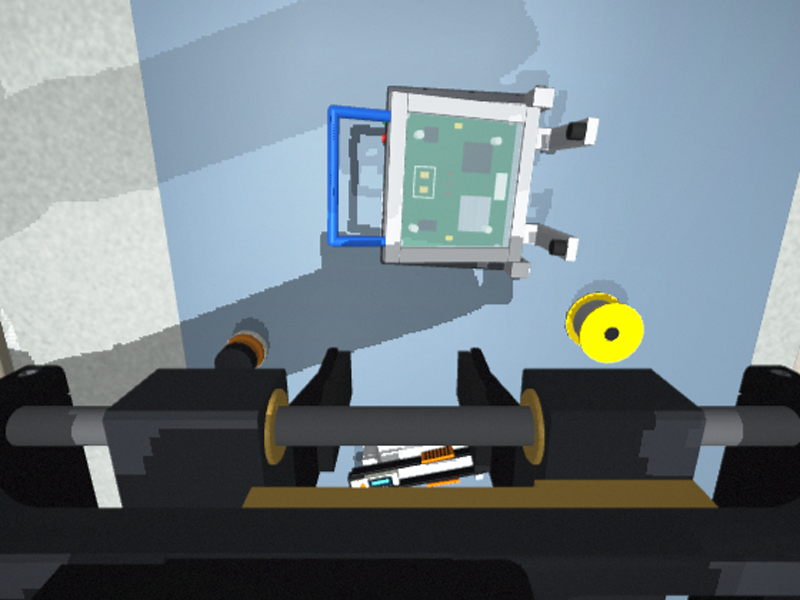

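The jig is turned by about −5 degrees. The bar runs from (332,108) to (334,243), and the pads are at (424,175) and (424,189). I'll take a second view with an x baseline.

>>> {"method": "move_arm", "body": {
  "commands": [
    {"dp": [0.15,-0.2,0.016],"yaw": 0,"gripper": 0.5},
    {"dp": [0.15,-0.2,0.016],"yaw": 0,"gripper": 0.5},
    {"dp": [0.15,-0.2,0.016],"yaw": 0,"gripper": 0.5},
    {"dp": [0.15,-0.2,0.016],"yaw": 0,"gripper": 0.5},
    {"dp": [0.15,-0.2,0.016],"yaw": 0,"gripper": 0.5}
  ]
}}

```text
time: 2.48
ee_pos: [0.4299, 0.1654, 0.2492]
ee_rot: [0.709, 0.705, -0.0, 0.001]
force: [0.6, -1.0, 0.1]
grip_width: 0.0437
grasp_force: 0.0
```

```bash
python3 -c "
from h import *
wrist();wrist();c2=wrist();togo([.48,.17,.15],[1,0]);pickle.dump(c2,open('w3.pkl','wb'))
w2=pickle.load(open('w2.pkl','rb'))
a=cv2.resize(w2['color'][50:200,210:430,::-1],(792,540),interpolation=cv2.INTER_CUBIC)
cv2.imwrite('pics/w2c.png',a)
cv2.imwrite('pics/w3.png',cv2.resize(c2['color'][:,:,::-1],(800,600),interpolation=cv2.INTER_CUBIC))"
```

```text
dp [0.0131 0.0964 0.1981] tcp [0.4318 0.1639 0.2491]
yaw rad -0.0089 frac -0.0059 q7 -0.451
```

View pics/w3.png

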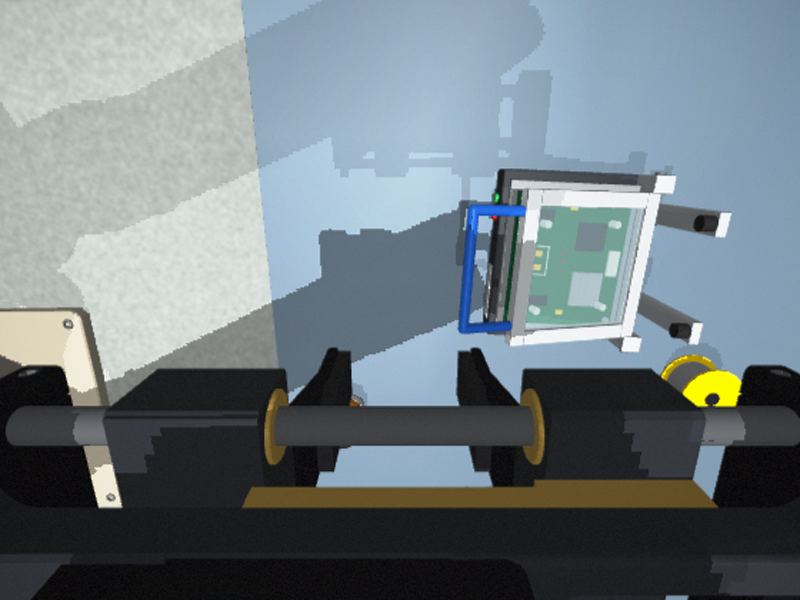

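View pics/w2c.png

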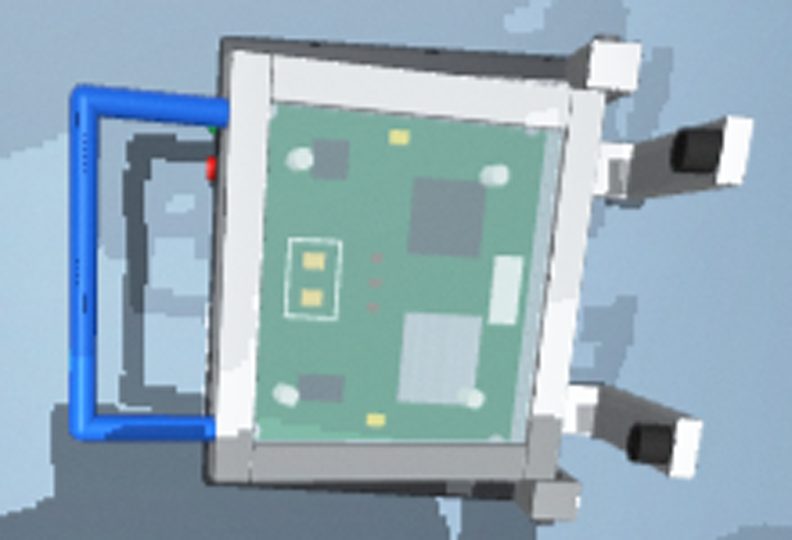

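w3 shows the bar corners at (474,210) and (465,329), and the pads at (540,254) and (537,267). In w2c the bar corners are at (85,95) and (84,428), and the pads at (314,261) and (312,298).

```bash
cat > fit.py <<'E'
from h import *
from scipy.optimize import least_squares
w2,w3=[pickle.load(open(f'w{i}.pkl','rb')) for i in(2,3)]
f2=lambda U,V:(w2,(U+.5)/3.6-.5+210,(V+.5)/3.6-.5+50)
f3=lambda U,V:(w3,(U+.5)*.7-.5,(V+.5)*.7-.5)
pts={'barL':[f2(85,95),f3(474,210)],'barR':[f2(84,428),f3(465,329)],'padL':[f2(314,261),f3(540,254)],'padR':[f2(312,298),f3(537,267)]}
def model(p):
    x,y,yaw,th,hb=p;R=Ro.from_euler('z',yaw).as_matrix();o=np.array([x,y,0])
    b=lambda s:o+R@[.06-.16*np.cos(th),s*hb,.052+.16*np.sin(th)]
    return {'barL':b(1),'barR':b(-1),'padL':o+R@[-.025,.006,.0405],'padR':o+R@[-.025,-.006,.0405]}
def res(p):
    m=model(p);return np.concatenate([proj(c,m[k])-[u,v] for k in pts for c,u,v in pts[k]])
if __name__=="__main__":
    for k in pts: X,e=tri(pts[k]);print(k,X.round(4),np.round(e,4))
    r=least_squares(res,[.57,.17,-.1,.2,.044]);print(r.x.round(4));print(r.fun.reshape(-1,2).round(1).tolist())
    for k,v in model(r.x).items():print(k,v.round(4))
    np.save('jig.npy',r.x)
E
python3 fit.py
```

```text
barL [0.4806 0.2165 0.102 ] [0.0005 0.0005]
barR [0.4767 0.1266 0.102 ] [0.0002 0.0002]
padL [0.5464 0.1737 0.0474] [0.0002 0.0002]
padR [0.5461 0.1616 0.0435] [0.0001 0.0001]
[ 0.5717  0.1662 -0.0511  0.2973  0.0455]
[[0.8, 1.0], [0.4, -0.6], [0.4, 0.4], [-0.7, 0.1], [0.3, -0.1], [-1.3, -0.8], [0.2, -0.1], [-0.5, -0.4]]
barL [0.4812 0.2164 0.0989]
barR [0.4765 0.1255 0.0989]
padL [0.5471 0.1735 0.0405]
padR [0.5464 0.1615 0.0405]
```

```bash
python3 -c "
from h import *
togo([.479,.171,.083],[np.cos(-.051),np.sin(-.051)]);s=robot.read_state();print(Ro.from_quat(s['ee_rot']).as_matrix().round(3),s['q'].round(2) if hasattr(s['q'],'round') else s['q'])"
```

```text
dp [0.0151 0.0944 0.3321] tcp [0.4318 0.1639 0.2491]
yaw rad 0.0421 frac 0.0281 q7 -0.451
[[ 0.009  1.    -0.   ]
 [ 1.    -0.009 -0.   ]
 [-0.    -0.    -1.   ]] [ 0.38 -0.01 -0.83  1.79 -0.    1.35 -0.45]
```

>>> {"method": "move_arm", "body": {
  "commands": [
    {"dp": [0.015,0.094,0.05],"yaw": 0.028,"gripper": 0.35},
    {"dp": [0.015,0.094,0.12],"yaw": 0.028,"gripper": 0.35},
    {"dp": [0.015,0.094,0.2],"yaw": 0.028,"gripper": 0.35},
    {"dp": [0.015,0.094,0.2],"yaw": 0.028,"gripper": 0.35},
    {"dp": [0.015,0.094,0.2],"yaw": 0.028,"gripper": 0.35}
  ]
}}

```text
time: 3.05
ee_pos: [0.4772, 0.1717, 0.1481]
ee_rot: [0.724, 0.69, -0.002, -0.002]
force: [-0.0, 0.6, 1.4]
grip_width: 0.0311
grasp_force: 0.0
```

```bash
python3 -c "
from h import *
togo([.479,.171,.083],[np.cos(-.051),np.sin(-.051)])"
```

```text
dp [-0.0012  0.0043  0.1302] tcp [0.4772 0.1717 0.1481]
yaw rad 0.0019 frac 0.0013 q7 -0.621
```

>>> {"method": "move_arm", "body": {
  "commands": [
    {"dp": [0,0.004,0.05],"yaw": 0,"gripper": 0.35},
    {"dp": [0,0.004,0.09],"yaw": 0,"gripper": 0.35},
    {"dp": [0,0.004,0.13],"yaw": 0,"gripper": 0.35},
    {"dp": [0,0.004,0.13],"yaw": 0,"gripper": 0.2},
    {"dp": [0,0.004,0.13],"yaw": 0,"gripper": 0.1}
  ]
}}

```text
time: 3.47
ee_pos: [0.4808, 0.1727, 0.0862]
ee_rot: [0.724, 0.69, 0.0, 0.0]
force: [1.0, 0.3, -0.5]
grip_width: 0.0234
grasp_force: 0.0
```

>>> {"method": "move_arm", "body": {
  "commands": [
    {"dp": [0,0,0],"yaw": 0,"gripper": 0.03},
    {"dp": [0,0,0],"yaw": 0,"gripper": 0.03},
    {"dp": [0,0,0],"yaw": 0,"gripper": 0.03},
    {"dp": [0,0,0],"yaw": 0,"gripper": 0.03},
    {"dp": [0,0,0],"yaw": 0,"gripper": 0.03}
  ]
}}

```text
time: 3.88
ee_pos: [0.4788, 0.1732, 0.0851]
ee_rot: [0.724, 0.69, -0.001, -0.0]
force: [-7.3, 0.4, 2.1]
grip_width: 0.0066
grasp_force: 30.0
```

```bash
python3 -c "
from h import *
s=robot.read_state();R=Ro.from_quat(s['ee_rot']).as_matrix();p=np.array(s['ee_pos'])
print(s['grip_width'],s['grasp_force'],s['force'],p)
j=np.load('jig.npy');h=np.array([j[0]+.06*np.cos(j[2]),j[1]+.06*np.sin(j[2]),.052]);jx=np.array([np.cos(j[2]),np.sin(j[2]),0])
g=p+[0,0,.019];r=np.array([(h-g)@jx,(g-h)[2]]);print('r',np.hypot(*r),'th',np.arctan2(r[1],r[0]))
r0=np.hypot(*r);th0=np.arctan2(r[1],r[0])
for th in np.r_[np.arange(th0,1.6,.13),1.6,1.65,1.7,1.75]:
    g2=h-jx*(r0*np.cos(th))+[0,0,r0*np.sin(th)]; d=g2-g; d-= 0*d; print(round(th,2),(R.T@np.append(jx[:2]*(d@jx),d[2])/.5).round(4))
"
```

```text
0.006551058477912845 30.000952184200287 [-7.26867352  0.42706367  2.13289315] [0.47883414 0.17320945 0.08513844]
r 0.16174926503304152 th 0.3282015697721805
0.33 [ 0. -0.  0.]
0.46 [-0.0001  0.016  -0.0388]
0.59 [-0.0002  0.037  -0.0753]
0.72 [-0.0003  0.0625 -0.1087]
0.85 [-0.0004  0.0921 -0.1385]
0.98 [-0.0006  0.1253 -0.1643]
1.11 [-0.0007  0.1616 -0.1855]
1.24 [-0.0009  0.2003 -0.2018]
1.37 [-0.001   0.2408 -0.213 ]
1.5 [-0.0012  0.2824 -0.2188]
1.6 [-0.0013  0.3153 -0.2196]
1.65 [-0.0014  0.3315 -0.2187]
1.7 [-0.0014  0.3476 -0.217 ]
1.75 [-0.0015  0.3636 -0.2146]
```

```bash
python3 -c "
import numpy as np
r=.162
def seg(a,b):
    print(round(b,2));
    for t in np.linspace(a,b,6)[1:]: print([0,round((np.cos(a)-np.cos(t))*r*2,3),round(-(np.sin(t)-np.sin(a))*r*2,3)])
for a,b in [(.328,.828),(.828,1.3),(1.3,1.6),(1.6,1.77)]: seg(a,b)
"
```

```text
0.83
[0, np.float64(0.012), np.float64(-0.03)]
[0, np.float64(0.027), np.float64(-0.059)]
[0, np.float64(0.045), np.float64(-0.086)]
[0, np.float64(0.065), np.float64(-0.111)]
[0, np.float64(0.088), np.float64(-0.134)]
1.3
[0, np.float64(0.023), np.float64(-0.02)]
[0, np.float64(0.049), np.float64(-0.037)]
[0, np.float64(0.075), np.float64(-0.052)]
[0, np.float64(0.103), np.float64(-0.064)]
[0, np.float64(0.132), np.float64(-0.074)]
1.6
[0, np.float64(0.019), np.float64(-0.005)]
[0, np.float64(0.038), np.float64(-0.008)]
[0, np.float64(0.057), np.float64(-0.01)]
[0, np.float64(0.077), np.float64(-0.012)]
[0, np.float64(0.096), np.float64(-0.012)]
1.77
[0, np.float64(0.011), np.float64(0.001)]
[0, np.float64(0.022), np.float64(0.001)]
[0, np.float64(0.033), np.float64(0.003)]
[0, np.float64(0.044), np.float64(0.004)]
[0, np.float64(0.055), np.float64(0.006)]
```

>>> {"method": "move_arm", "body": {
  "commands": [
    {"dp": [0,0.012,-0.03],"yaw": 0,"gripper": 0.03},
    {"dp": [0,0.027,-0.059],"yaw": 0,"gripper": 0.03},
    {"dp": [0,0.045,-0.086],"yaw": 0,"gripper": 0.03},
    {"dp": [0,0.065,-0.111],"yaw": 0,"gripper": 0.03},
    {"dp": [0,0.088,-0.134],"yaw": 0,"gripper": 0.03}
  ]
}}

```text
time: 4.3
ee_pos: [0.5171, 0.1714, 0.1528]
ee_rot: [0.723, 0.691, -0.006, -0.003]
force: [-41.1, -6.9, 34.0]
grip_width: 0.0066
grasp_force: 30.0
```

>>> {"method": "move_arm", "body": {
  "commands": [
    {"dp": [0,0.023,-0.02],"yaw": 0,"gripper": 0.03},
    {"dp": [0,0.049,-0.037],"yaw": 0,"gripper": 0.03},
    {"dp": [0,0.075,-0.052],"yaw": 0,"gripper": 0.03},
    {"dp": [0,0.103,-0.064],"yaw": 0,"gripper": 0.03},
    {"dp": [0,0.132,-0.074],"yaw": 0,"gripper": 0.03}
  ]
}}

```text
time: 4.72
ee_pos: [0.5907, 0.1683, 0.1943]
ee_rot: [0.724, 0.69, 0.002, 0.002]
force: [-6.3, -2.9, 18.2]
grip_width: 0.0069
grasp_force: 30.0
```

```bash
python3 -c "
from h import *
s=robot.read_state();R=Ro.from_quat(s['ee_rot']).as_matrix();p=np.array(s['ee_pos'])
j=np.load('jig.npy');h=np.array([j[0]+.06*np.cos(j[2]),j[1]+.06*np.sin(j[2]),.052]);jx=np.array([np.cos(j[2]),np.sin(j[2]),0])
g=p+[0,0,.019];r=np.array([(h-g)@jx,(g-h)[2]]);print('r',np.hypot(*r),'th',np.arctan2(r[1],r[0]))
"
```

```text
r 0.16643191211626007 th 1.3209823385770125
```

>>> {"method": "move_arm", "body": {
  "commands": [
    {"dp": [0,0.019,-0.005],"yaw": 0,"gripper": 0.03},
    {"dp": [0,0.038,-0.008],"yaw": 0,"gripper": 0.03},
    {"dp": [0,0.057,-0.01],"yaw": 0,"gripper": 0.03},
    {"dp": [0,0.077,-0.012],"yaw": 0,"gripper": 0.03},
    {"dp": [0,0.096,-0.012],"yaw": 0,"gripper": 0.03}
  ]
}}

```text
time: 5.13
ee_pos: [0.6395, 0.1657, 0.1987]
ee_rot: [0.724, 0.69, 0.002, 0.001]
force: [-1.8, 0.1, 11.7]
grip_width: 0.0067
grasp_force: 30.0
```

>>> {"method": "move_arm", "body": {
  "commands": [
    {"dp": [0,0.01,0.001],"yaw": 0,"gripper": 0.03},
    {"dp": [0,0.02,0.001],"yaw": 0,"gripper": 0.03},
    {"dp": [0,0.03,0.003],"yaw": 0,"gripper": 0.03},
    {"dp": [0,0.039,0.004],"yaw": 0,"gripper": 0.03},
    {"dp": [0,0.046,0.005],"yaw": 0,"gripper": 0.03}
  ]
}}

```text
time: 5.55
ee_pos: [0.6613, 0.1647, 0.1957]
ee_rot: [0.724, 0.69, 0.002, 0.0]
force: [-22.7, -3.8, 26.1]
grip_width: 0.0071
grasp_force: 30.0
```

```bash
python3 -c "
from h import *
s=robot.read_state();R=Ro.from_quat(s['ee_rot']).as_matrix();p=np.array(s['ee_pos'])
j=np.load('jig.npy');h=np.array([j[0]+.06*np.cos(j[2]),j[1]+.06*np.sin(j[2]),.052]);jx=np.array([np.cos(j[2]),np.sin(j[2]),0])
g=p+[0,0,.019];r=np.array([(h-g)@jx,(g-h)[2]]);print('r',np.hypot(*r),'th',np.arctan2(r[1],r[0]))
"
```

```text
r 0.1653668205802848 th 1.7507336551798256
```

>>> {"method": "move_arm", "body": {
  "commands": [
    {"dp": [0,0.003,0.001],"yaw": 0,"gripper": 0.03},
    {"dp": [0,0.006,0.002],"yaw": 0,"gripper": 0.03},
    {"dp": [0,0.006,0.002],"yaw": 0,"gripper": 0.03},
    {"dp": [0,0.006,0.002],"yaw": 0,"gripper": 0.03},
    {"dp": [0,0.006,0.002],"yaw": 0,"gripper": 0.03}
  ]
}}

```text
time: 5.97
ee_pos: [0.6613, 0.1647, 0.1955]
ee_rot: [0.723, 0.69, -0.001, -0.001]
force: [-23.0, -4.9, 26.8]
grip_width: 0.0068
grasp_force: 30.0
```

The pose didn't change under extra push, so the cover is on its stop. I'll release it and rise clear.

>>> {"method": "move_arm", "body": {
  "commands": [
    {"dp": [0,0,0],"yaw": 0,"gripper": 0.35},
    {"dp": [0,0,0],"yaw": 0,"gripper": 0.35},
    {"dp": [0,0,0],"yaw": 0,"gripper": 0.35},
    {"dp": [0,0,0],"yaw": 0,"gripper": 0.35},
    {"dp": [0,0,-0.04],"yaw": 0,"gripper": 0.35}
  ]
}}

```text
time: 6.38
ee_pos: [0.6625, 0.1628, 0.2074]
ee_rot: [0.724, 0.69, -0.002, -0.001]
force: [-0.1, -0.0, -0.6]
grip_width: 0.028
grasp_force: 0.0
```

>>> {"method": "move_arm", "body": {
  "commands": [
    {"dp": [0,-0.01,-0.06],"yaw": 0,"gripper": 0.35},
    {"dp": [0,-0.01,-0.12],"yaw": 0,"gripper": 0.4},
    {"dp": [-0.08,-0.06,-0.16],"yaw": 0,"gripper": 0.5},
    {"dp": [-0.16,-0.1,-0.16],"yaw": 0,"gripper": 0.6},
    {"dp": [-0.24,-0.14,-0.16],"yaw": 0,"gripper": 0.6}
  ]
}}

```text
time: 6.8
ee_pos: [0.5951, 0.0607, 0.2919]
ee_rot: [0.723, 0.691, 0.001, 0.001]
force: [1.2, -1.1, 0.1]
grip_width: 0.0466
grasp_force: 0.0
```

```bash
python3 -c "
from h import *
togo([.56,-.03,.25],[0,1])
w=pickle.load(open('w1.pkl','rb'))
cv2.imwrite('pics/w1c.png',cv2.resize(w['color'][160:280,210:390,::-1],(792,528),interpolation=cv2.INTER_CUBIC))"
```

```text
dp [-0.1844 -0.0619  0.0835] tcp [0.5951 0.0607 0.2919]
yaw rad 1.5247 frac 1.0165 q7 -0.382
```

View pics/w1c.png

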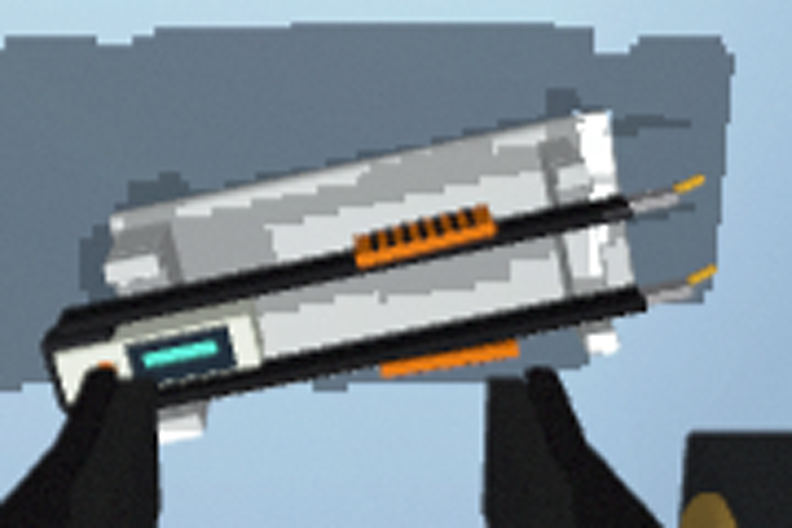

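Tips in the crop are at (704,180) and (715,268). The left grip runs (355..495, 205..270).

>>> {"method": "move_arm", "body": {
  "commands": [
    {"dp": [-0.36,-0.12,0.14],"yaw": 0.87,"gripper": 0.6},
    {"dp": [-0.36,-0.12,0.14],"yaw": 0.87,"gripper": 0.6},
    {"dp": [-0.36,-0.12,0.14],"yaw": 0.87,"gripper": 0.6},
    {"dp": [-0.36,-0.12,0.14],"yaw": 0.87,"gripper": 0.6},
    {"dp": [-0.36,-0.12,0.14],"yaw": 0.87,"gripper": 0.6}
  ]
}}

```text
time: 7.22
ee_pos: [0.5255, -0.1194, 0.2201]
ee_rot: [0.903, 0.43, -0.0, 0.0]
force: [0.5, -0.5, 0.2]
grip_width: 0.0522
grasp_force: 0.0
```

```bash
python3 -c "
from h import *
a=np.radians(12);togo([.53,-.125,.2],[-np.sin(a),np.cos(a)])"
```

```text
dp [-0.0029  0.014   0.0402] tcp [ 0.5255 -0.1194  0.2201]
yaw rad 0.6801 frac 0.4534 q7 -0.628
```

>>> {"method": "move_arm", "body": {
  "commands": [
    {"dp": [-0.003,0.014,0.04],"yaw": 0.453,"gripper": 0.6},
    {"dp": [-0.003,0.014,0.04],"yaw": 0.453,"gripper": 0.6},
    {"dp": [-0.003,0.014,0.04],"yaw": 0.453,"gripper": 0.6},
    {"dp": [-0.003,0.014,0.04],"yaw": 0.453,"gripper": 0.6},
    {"dp": [-0.003,0.014,0.04],"yaw": 0.453,"gripper": 0.6}
  ]
}}

```text
time: 7.63
ee_pos: [0.5315, -0.1222, 0.2007]
ee_rot: [0.991, 0.133, 0.0, 0.0]
force: [0.7, -0.3, 0.4]
grip_width: 0.0522
grasp_force: 0.0
```

```bash
python3 -c "
from h import *
wrist();wrist();w=wrist();pickle.dump(w,open('w4.pkl','wb'))
a=np.radians(12);togo([.53,-.125,.2],[-np.sin(a),np.cos(a)]);print(robot.read_state()['q'])
for X in([.571,-.121,.034],[.635,-.106,.022]):print(proj(w,np.array(X)))
cv2.imwrite('pics/w4.png',cv2.resize(w['color'][60:330,100:460,::-1],(800,600),interpolation=cv2.INTER_CUBIC))"
```

```text
dp [-0.0046  0.005   0.0016] tcp [ 0.5315 -0.122   0.2008]
yaw rad 0.0666 frac 0.0444 q7 -1.238
[ 0.60826858  0.21223819 -0.52948741  1.68173083  0.11153361  1.27725438
 -1.23844591]
[291.4616579  157.91491942]
[294.11224842  93.84944773]
```

View pics/w4.png

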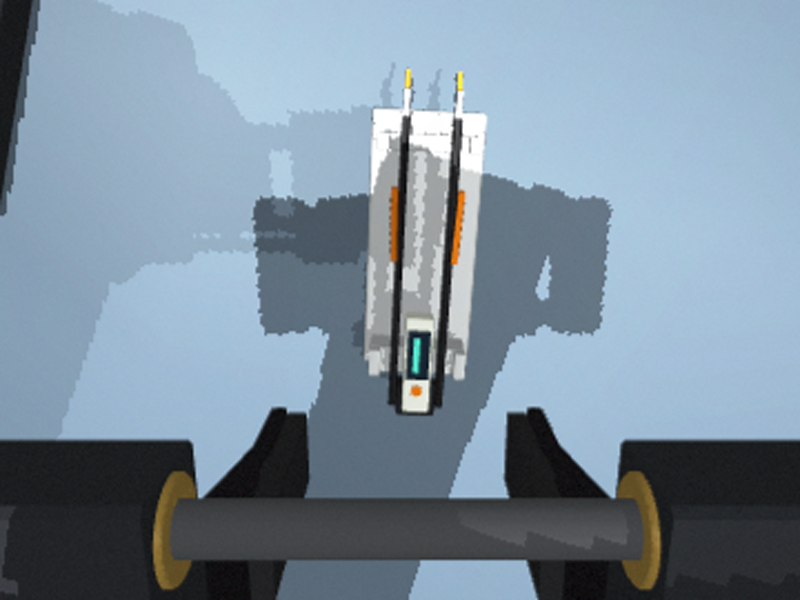

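Tips are at (408,68) and (460,72), grips span rows 188–263, and the housing rear is at (414,413). Fitting the tweezers' pose now.

```bash
python3 - <<'E'
from h import *
from scipy.optimize import least_squares
w1,w4=[pickle.load(open(f'w{i}.pkl','rb')) for i in(1,4)]
f1=lambda U,V:(w1,(U+.5)/4.4-.5+210,(V+.5)/4.4-.5+160)
f4=lambda U,V:(w4,(U+.5)*.45-.5+100,(V+.5)*.45-.5+60)
print(*[tri(o) for o in([f1(704,180),f4(408,68)],[f1(715,268),f4(460,72)])])
O=[((.07,.012,-.004),f1(704,180)),((.07,-.012,-.004),f1(715,268)),((.07,.012,-.004),f4(408,68)),((.07,-.012,-.004),f4(460,72)),
((-.098,0,.014),f4(414,413)),((0,.0165,.014),f4(391,225)),((0,-.0165,.014),f4(462,227))]
def M(p,b): return np.array([p[0],p[1],p[3]])+Ro.from_euler('z',p[2]).apply(b)
res=lambda p:np.concatenate([proj(c,M(p,b))-[u,v] for b,(c,u,v) in O])
r=least_squares(res,[.57,-.12,.2,.028]);print(r.x.round(4));print(r.fun.reshape(-1,2).round(1).tolist())
np.save('tw.npy',r.x);a=r.x[2]
togo([r.x[0],r.x[1],.034-.019],[-np.sin(a),np.cos(a)])
E
```

```text
(array([ 0.6346804 , -0.0943176 ,  0.02776426]), [np.float64(0.00019040999108428246), np.float64(0.00019040999108423592)]) (array([ 0.63986607, -0.11813723,  0.02558234]), [np.float64(3.958994043504816e-05), np.float64(3.958994043503891e-05)])
[ 0.5691 -0.1214  0.2149  0.0292]
[[-0.3, -0.3], [0.0, -0.1], [0.5, 0.3], [0.0, -0.2], [0.1, 1.0], [0.2, -1.0], [-0.5, -0.2]]
dp [0.0725 0.0192 0.3716] tcp [ 0.5315 -0.122   0.2008]
yaw rad 0.0612 frac 0.0408 q7 -1.238
```

>>> {"method": "move_arm", "body": {
  "commands": [
    {"dp": [0.0725,0.0192,0.05],"yaw": 0.041,"gripper": 0.6},
    {"dp": [0.0725,0.0192,0.11],"yaw": 0.041,"gripper": 0.6},
    {"dp": [0.0725,0.0192,0.17],"yaw": 0.041,"gripper": 0.6},
    {"dp": [0.0725,0.0192,0.22],"yaw": 0.041,"gripper": 0.6},
    {"dp": [0.0725,0.0192,0.22],"yaw": 0.041,"gripper": 0.6}
  ]
}}

```text
time: 8.2
ee_pos: [0.5658, -0.121, 0.0855]
ee_rot: [0.994, 0.108, -0.004, -0.001]
force: [-0.0, -0.5, -0.3]
grip_width: 0.052
grasp_force: 0.0
```

```bash
python3 - <<'E'
from h import *
imaging.read_camera("wrist")
x,y,a,z=np.load('tw.npy')
togo([x,y,.016],[-np.sin(a),np.cos(a)])
E
```

```text
dp [0.0041 0.0015 0.145 ] tcp [ 0.5673 -0.1212  0.0885]
yaw rad 0.0002 frac 0.0002 q7 -1.379
```

>>> {"method": "move_arm", "body": {
  "commands": [
    {"dp": [0.002,0.001,0.05],"yaw": 0,"gripper": 0.6},
    {"dp": [0.003,0.001,0.09],"yaw": 0,"gripper": 0.6},
    {"dp": [0.003,0.001,0.12],"yaw": 0,"gripper": 0.6},
    {"dp": [0.003,0.001,0.145],"yaw": 0,"gripper": 0.6},
    {"dp": [0.003,0.001,0.145],"yaw": 0,"gripper": 0.5}
  ]
}}

```text
time: 8.67
ee_pos: [0.5701, -0.1217, 0.0175]
ee_rot: [0.994, 0.106, -0.001, -0.0]
force: [0.3, 0.5, -0.3]
grip_width: 0.05
grasp_force: 0.0
```

>>> {"method": "move_arm", "body": {
  "commands": [
    {"dp": [0,0,0],"yaw": 0,"gripper": 0.45},
    {"dp": [0,0,0],"yaw": 0,"gripper": 0.42},
    {"dp": [0,0,0],"yaw": 0,"gripper": 0.42},
    {"dp": [0,0,0],"yaw": 0,"gripper": 0.42},
    {"dp": [0,0,0],"yaw": 0,"gripper": 0.42}
  ]
}}

```text
time: 9.08
ee_pos: [0.5709, -0.1217, 0.0188]
ee_rot: [0.994, 0.105, 0.001, 0.0]
force: [-0.4, 0.1, -0.4]
grip_width: 0.0368
grasp_force: 0.0
```

```bash
python3 - <<'E'
from h import *
w=wrist()
x,y,a,z=np.load('tw.npy')
togo([x,y,.016],[-np.sin(a),np.cos(a)])
for c,n in((imaging.read_camera("scene"),'s'),(w,'w')): 
    p=proj(c,np.array([x,y,.034]));print(n,p)
E
```

```text
dp [-0.0031 -0.0014  0.0052] tcp [ 0.5707 -0.1217  0.0186]
yaw rad -0.0035 frac -0.0023 q7 -1.422
s [254.06924655 236.91789157]
w [281.94603161 272.85565253]
```

>>> {"method": "move_arm", "body": {
  "commands": [
    {"dp": [-0.002,0,0.005],"yaw": 0,"gripper": 0.39},
    {"dp": [-0.003,0,0.005],"yaw": 0,"gripper": 0.36},
    {"dp": [-0.003,0,0.005],"yaw": 0,"gripper": 0.33},
    {"dp": [-0.003,0,0.005],"yaw": 0,"gripper": 0.31},
    {"dp": [-0.003,0,0.005],"yaw": 0,"gripper": 0.31}
  ]
}}

```text
time: 9.6
ee_pos: [0.5688, -0.1219, 0.0154]
ee_rot: [0.994, 0.105, -0.0, -0.0]
force: [0.3, 0.5, -0.2]
grip_width: 0.0281
grasp_force: 5.0
```

>>> {"method": "move_arm", "body": {
  "commands": [
    {"dp": [0,0,0],"yaw": 0,"gripper": 0.31},
    {"dp": [0,0,0],"yaw": 0,"gripper": 0.31},
    {"dp": [0,0,0],"yaw": 0,"gripper": 0.31},
    {"dp": [0,0,0],"yaw": 0,"gripper": 0.31},
    {"dp": [0,0,0],"yaw": 0,"gripper": 0.31}
  ]
}}

```text
time: 10.02
ee_pos: [0.569, -0.1219, 0.0156]
ee_rot: [0.994, 0.105, 0.0, 0.0]
force: [-0.6, 0.4, -1.0]
grip_width: 0.0273
grasp_force: 5.6
```

>>> {"method": "move_arm", "body": {
  "commands": [
    {"dp": [0,0,-0.015],"yaw": 0,"gripper": 0.305},
    {"dp": [0,0,-0.04],"yaw": 0,"gripper": 0.305},
    {"dp": [0,0,-0.07],"yaw": 0,"gripper": 0.305},
    {"dp": [0,0,-0.1],"yaw": 0,"gripper": 0.305},
    {"dp": [0,0,-0.13],"yaw": 0,"gripper": 0.305}
  ]
}}

```text
time: 10.43
ee_pos: [0.5693, -0.1219, 0.0826]
ee_rot: [0.994, 0.106, 0.001, 0.0]
force: [1.1, 0.3, -0.4]
grip_width: 0.0267
grasp_force: 6.0
```

>>> {"method": "move_arm", "body": {
  "commands": [
    {"dp": [0,0,-0.02],"yaw": 0,"gripper": 0.305},
    {"dp": [0,0,-0.04],"yaw": 0,"gripper": 0.305},
    {"dp": [0,0,-0.06],"yaw": 0,"gripper": 0.305},
    {"dp": [0,0,-0.07],"yaw": 0,"gripper": 0.305},
    {"dp": [0,0,-0.07],"yaw": 0,"gripper": 0.305}
  ]
}}

```text
time: 10.85
ee_pos: [0.5696, -0.122, 0.1168]
ee_rot: [0.994, 0.105, 0.001, 0.0]
force: [-0.3, 0.5, -1.6]
grip_width: 0.0268
grasp_force: 6.0
```

```bash
python3 - <<'E'
from h import *
w=wrist();w=wrist();pickle.dump(w,open('w5.pkl','wb'))
s=imaging.read_camera("side");pickle.dump(s,open('s5.pkl','wb'))
st=robot.read_state();p=np.array(st["ee_pos"]);R=Ro.from_quat(st["ee_rot"]).as_matrix();print(p,st['grip_width'],st['grasp_force'],st['q'])
g=p-R@[0,0,.019]
for sy in(-1,1):
    X=g+R@[.07,sy*.006,.01];print(X.round(4),proj(w,X).round(1),proj(s,X).round(1),proj(imaging.read_camera("scene"),X).round(1))
u,v=proj(w,g+R@[.02,0,0]).astype(int);u0=u-66;v0=v-60;print('off',u0,v0)
a=cv2.resize(w['color'][v0:v0+100,u0:u0+133,::-1],(532,400),interpolation=cv2.INTER_CUBIC)
b=cv2.resize(s['color'][170:300,200:330,::-1],(260,260),interpolation=cv2.INTER_CUBIC)
im=np.zeros((400,796,3),np.uint8);im[:,:532]=a;im[:260,534:794]=b;cv2.imwrite('pics/w5.png',im)
E
```

```text
[ 0.56855994 -0.12191476  0.11488732] 0.02676573333957308 6.000145658617839 [ 0.55400041  0.36832123 -0.51131502  1.68694381  0.19519952  1.13832558
 -1.37060282]
[ 0.6358 -0.1014  0.1238] [270.9 138. ] [264.1 160.6] [273.6 225.1]
[ 0.6383 -0.1131  0.1238] [295.  137.9] [264.9 157.8] [270.5 227.8]
off 217 178
```

View pics/w5.png

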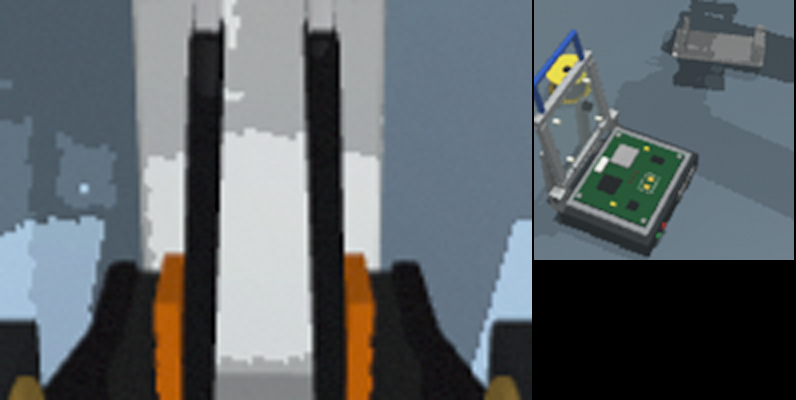

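The tweezers are up, level on sight, and the cover stands back. The tips fall just outside this crop, so I'll find them by colour, along with the now bare pads.

```bash
cat > blob.py <<'E'
from h import *
def blobs(c,u0,u1,v0,v1,amin=3):
    a=c['color'][v0:v1,u0:u1].astype(int);m=((a[...,0]-a[...,2]>70)&(a[...,0]>130)&(a[...,1]-a[...,2]>40)).astype(np.uint8)
    n,l,s,ce=cv2.connectedComponentsWithStats(m)
    for i in range(1,n):
        if s[i,4]>=amin: print('box',s[i,:4]+[u0,v0,0,0],'area',s[i,4],'c',(ce[i]+[u0,v0]).round(1))
E
python3 - <<'E'
from blob import *
w=pickle.load(open('w5.pkl','rb'));s=pickle.load(open('s5.pkl','rb'))
print('w');blobs(w,230,340,100,180);print('side tips');blobs(s,245,290,140,175,2);print('side pads');blobs(s,240,275,240,290,1)
from fit import model
m=model(np.load('jig.npy'));print([proj(s,m[k]).round(1) for k in('padL','padR')])
E
```

```text
w
box [268 138   5  21] area 97 c [270. 148.]
box [293 138   6  21] area 101 c [295.2 148.2]
side tips
side pads
box [255 243   3   2] area 5 c [255.8 243.6]
box [257 258   3   3] area 8 c [257.9 259.1]
box [255 262   3   3] area 6 c [255.8 262.8]
box [240 271   1   2] area 2 c [240.  271.5]
[array([255.9, 262.9]), array([258. , 259.3])]
```

```bash
cat > goal.py <<'E'
from h import *
from fit import model
m=model(np.load('jig.npy'));a=np.load('jig.npy')[2];mid=(m['padL']+m['padR'])/2
def goal(z): togo([*(mid[:2]-.07*np.array([np.cos(a),np.sin(a)])),z],[-np.sin(a),np.cos(a)])
if __name__=="__main__":
    import sys;goal(float(sys.argv[1]));s=robot.read_state();print(s['time'],s['grip_width'],s['grasp_force'])
E
python3 goal.py .115
```

```text
dp [-5.640e-02 -6.114e-01 -1.000e-04] tcp [ 0.5685 -0.1219  0.1148]
yaw rad 0.2624 frac 0.1749 q7 -1.371
11.1 0.026677550204100786 6.0002411442110315
```

>>> {"method": "move_arm", "body": {
  "commands": [
    {"dp": [-0.003,-0.03,0],"yaw": 0.01,"gripper": 0.305},
    {"dp": [-0.008,-0.08,0],"yaw": 0.025,"gripper": 0.305},
    {"dp": [-0.014,-0.14,0],"yaw": 0.04,"gripper": 0.305},
    {"dp": [-0.02,-0.2,0],"yaw": 0.06,"gripper": 0.305},
    {"dp": [-0.026,-0.26,0],"yaw": 0.08,"gripper": 0.305}
  ]
}}

```text
time: 11.52
ee_pos: [0.5281, 0.0036, 0.115]
ee_rot: [0.999, 0.045, -0.0, -0.0]
force: [1.2, 0.4, 0.1]
grip_width: 0.027
grasp_force: 6.0
```

```bash
python3 goal.py .115
```

```text
dp [-7.220e-02 -3.428e-01  2.000e-04] tcp [0.5281 0.0036 0.115 ]
yaw rad 0.1407 frac 0.0938 q7 -1.697
11.5167 0.026996376752902805 6.000499989604577
```

>>> {"method": "move_arm", "body": {
  "commands": [
    {"dp": [-0.015,-0.06,0],"yaw": 0.02,"gripper": 0.305},
    {"dp": [-0.03,-0.12,0],"yaw": 0.04,"gripper": 0.305},
    {"dp": [-0.045,-0.18,0],"yaw": 0.06,"gripper": 0.305},
    {"dp": [-0.055,-0.23,0],"yaw": 0.075,"gripper": 0.305},
    {"dp": [-0.062,-0.27,0],"yaw": 0.085,"gripper": 0.305}
  ]
}}

```text
time: 11.93
ee_pos: [0.4845, 0.1363, 0.1153]
ee_rot: [1.0, -0.018, -0.0, -0.0]
force: [-0.1, -1.0, 0.4]
grip_width: 0.0269
grasp_force: 6.0
```

```bash
python3 goal.py .09
```

```text
dp [-0.0178 -0.0689  0.0506] tcp [0.4845 0.1363 0.1153]
yaw rad 0.0157 frac 0.0104 q7 -2.088
11.9333 0.026923282412253974 6.000470137805678
```

>>> {"method": "move_arm", "body": {
  "commands": [
    {"dp": [-0.007,-0.03,0.01],"yaw": 0.004,"gripper": 0.305},
    {"dp": [-0.013,-0.053,0.02],"yaw": 0.008,"gripper": 0.305},
    {"dp": [-0.017,-0.067,0.035],"yaw": 0.01,"gripper": 0.305},
    {"dp": [-0.018,-0.069,0.046],"yaw": 0.01,"gripper": 0.305},
    {"dp": [-0.018,-0.069,0.05],"yaw": 0.01,"gripper": 0.305}
  ]
}}

```text
time: 12.35
ee_pos: [0.4773, 0.1688, 0.0894]
ee_rot: [1.0, -0.025, -0.001, 0.0]
force: [0.2, -0.8, -1.0]
grip_width: 0.0268
grasp_force: 6.0
```

```bash
python3 - <<'E'
from blob import *
from goal import goal
w=wrist();w=wrist();w=wrist();pickle.dump(w,open('w6.pkl','wb'));goal(.042)
s=robot.read_state();print(s['q'],s['grip_width'],s['grasp_force'])
print('tips w');blobs(w,230,340,90,200)
from fit import model
m=model(np.load('jig.npy'));p=np.array(s["ee_pos"]);R=Ro.from_quat(s["ee_rot"]).as_matrix();g=p-R@[0,0,.019]
print('pads',[proj(w,m[k]).round(1) for k in('padL','padR')]);print('tips',[proj(w,g+R@[.07,y,.01]).round(1) for y in(-.006,.006)])
for n in('side','scene'):
    c=imaging.read_camera(n);q=proj(c,g+R@[.07,0,.01]);print(n,[proj(c,g+R@[.07,y,.01]).round(1) for y in(-.006,.006)]);u,v=q.astype(int);blobs(c,u-20,u+20,v-15,v+15,1)
E
```

```text
dp [-0.003  -0.0059  0.0968] tcp [0.4782 0.1681 0.0904]
yaw rad -0.0009 frac -0.0006 q7 -2.197
[ 0.16933996  0.2627907  -0.66571693  1.89431039  0.18649753  1.04693237
 -2.19654767] 0.026739498775879823 6.000262245652266
tips w
box [264  99   4   2] area 5 c [265.4  99.2]
box [277  99   3   1] area 3 c [278.  99.]
box [288  99   4   3] area 7 c [289.1  99.9]
box [276 101   2   2] area 3 c [276.3 101.3]
box [265 130   8  29] area 173 c [269.3 142.3]
box [283 130   8  11] area 86 c [286.5 134.9]
box [293 138   6  21] area 99 c [295.4 147.9]
pads [array([269.3, 133.8]), array([286.9, 133.8])]
tips [array([270.5, 136.3]), array([294.8, 136.3])]
side [array([255.4, 246.9]), array([257.6, 243.3])]
box [255 243   2   2] area 4 c [255.5 243.5]
scene [array([329.2, 171.2]), array([326.1, 172.8])]
box [324 170   1   1] area 1 c [324. 170.]
box [328 185   2   1] area 2 c [328.5 185. ]
```

>>> {"method": "move_arm", "body": {
  "commands": [
    {"dp": [-0.004,-0.006,0.02],"yaw": 0,"gripper": 0.305},
    {"dp": [-0.004,-0.006,0.045],"yaw": 0,"gripper": 0.305},
    {"dp": [-0.004,-0.006,0.068],"yaw": 0,"gripper": 0.305},
    {"dp": [-0.004,-0.006,0.085],"yaw": 0,"gripper": 0.305},
    {"dp": [-0.004,-0.006,0.092],"yaw": 0,"gripper": 0.305}
  ]
}}

```text
time: 13.02
ee_pos: [0.475, 0.1715, 0.0424]
ee_rot: [1.0, -0.026, -0.001, 0.0]
force: [-0.6, 0.3, -0.5]
grip_width: 0.0268
grasp_force: 6.0
```

```bash
cat > chk.py <<'E'
from blob import *
from goal import goal
from fit import model
for i in range(3): w=wrist()
goal(.0375)
s=robot.read_state();print(s['grip_width'],s['grasp_force'],s['force'])
blobs(w,240,330,90,180)
m=model(np.load('jig.npy'));p=np.array(s["ee_pos"]);R=Ro.from_quat(s["ee_rot"]).as_matrix();g=p-R@[0,0,.019]
print('pads',[proj(w,m[k]).round(1) for k in('padL','padR')]);print('tips',[proj(w,g+R@[.07,y,.01]).round(1) for y in(-.006,.006)],(g+R@[.07,0,.01]).round(4))
c=imaging.read_camera('side');u,v=proj(c,(m['padL']+m['padR'])/2).astype(int)
print('side tips',[proj(c,g+R@[.07,y,.01]).round(1) for y in(-.006,.006)]);blobs(c,u-20,u+20,v-20,v+12,1)
a=cv2.resize(w['color'][80:200,200:360,::-1],(480,360),interpolation=cv2.INTER_CUBIC)
b=cv2.resize(c['color'][v-60:v+40,u-35:u+35,::-1],(252,360),interpolation=cv2.INTER_CUBIC)
cv2.imwrite('pics/fin.png',np.hstack([a,b]))
E
python3 chk.py
```

```text
dp [0.0018 0.0018 0.0134] tcp [0.476  0.172  0.0442]
yaw rad 0.0001 frac 0.0 q7 -2.247
0.026429296639094435 6.000254319515079 [-0.4504667  -0.18721894 -0.05622926]
box [265  90   1   3] area 3 c [265.  91.]
box [267 127  10  32] area 220 c [271.2 140. ]
box [290 128  10  31] area 217 c [294.9 140.1]
pads [array([272.6, 133.2]), array([295.2, 133.2])]
tips [array([270.1, 136.2]), array([294.4, 136.2])] [0.5459 0.1684 0.0531]
side tips [array([256. , 260.3]), array([258.1, 256.6])]
box [255 243   3   2] area 5 c [255.8 243.6]
box [238 271   3   2] area 6 c [239.  271.5]
```

>>> {"method": "move_arm", "body": {
  "commands": [
    {"dp": [0.0005,0.0005,0.004],"yaw": 0,"gripper": 0.305},
    {"dp": [0.001,0.001,0.008],"yaw": 0,"gripper": 0.305},
    {"dp": [0.001,0.001,0.012],"yaw": 0,"gripper": 0.305},
    {"dp": [0.001,0.001,0.012],"yaw": 0,"gripper": 0.305},
    {"dp": [0.001,0.001,0.012],"yaw": 0,"gripper": 0.305}
  ]
}}

```text
time: 13.63
ee_pos: [0.4767, 0.1714, 0.0385]
ee_rot: [1.0, -0.026, -0.0, 0.0]
force: [0.4, 0.2, -2.2]
grip_width: 0.0267
grasp_force: 6.0
```

```bash
python3 chk.py
```

```text
dp [0.0002 0.0008 0.0023] tcp [0.4768 0.1715 0.0386]
yaw rad -0.0001 frac -0.0001 q7 -2.251
0.026700377181283416 6.000302983447909 [ 0.14632038  0.50895002 -1.20470727]
box [267 130  10  29] area 218 c [271.  141.5]
box [290 130  10  29] area 211 c [294.8 141.3]
pads [array([271.8, 135.9]), array([295. , 135.9])]
tips [array([270.6, 136.8]), array([294.8, 136.8])] [0.5467 0.1679 0.0477]
side tips [array([255.8, 261.3]), array([258. , 257.7])]
box [255 243   3   2] area 5 c [255.8 243.6]
box [257 259   2   1] area 2 c [257.5 259. ]
box [238 271   3   2] area 6 c [239.  271.5]
```

View pics/fin.png

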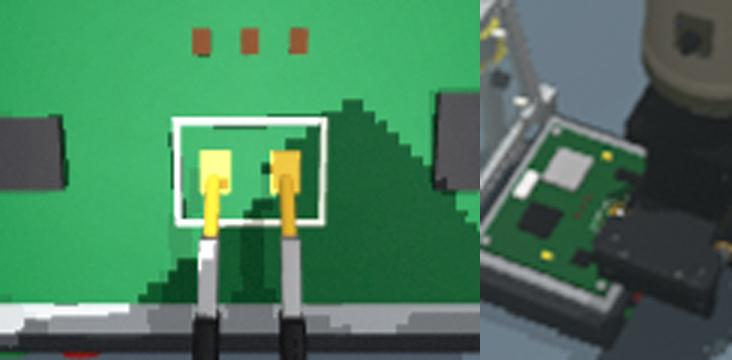

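The tips end at (211,176) and (288,175), over pad centres (214,170) and (286,171), which is about 1 mm off. Next is the steady hold.

>>> {"method": "move_arm", "body": {
  "commands": [
    {"dp": [0.001,0,0.001],"yaw": 0,"gripper": 0.305},
    {"dp": [0.001,0,0.001],"yaw": 0,"gripper": 0.305},
    {"dp": [0.001,0,0.001],"yaw": 0,"gripper": 0.305},
    {"dp": [0.001,0,0.001],"yaw": 0,"gripper": 0.305},
    {"dp": [0.001,0,0.001],"yaw": 0,"gripper": 0.305}
  ]
}}

```text
time: 14.25
ee_pos: [0.4772, 0.1714, 0.0381]
ee_rot: [1.0, -0.026, 0.0, 0.0]
force: [0.2, 0.2, -0.1]
grip_width: 0.027
grasp_force: 6.0
```

>>> {"method": "move_arm", "body": {
  "commands": [
    {"dp": [0,0,0],"yaw": 0,"gripper": 0.305},
    {"dp": [0,0,0],"yaw": 0,"gripper": 0.305},
    {"dp": [0,0,0],"yaw": 0,"gripper": 0.305},
    {"dp": [0,0,0],"yaw": 0,"gripper": 0.305},
    {"dp": [0,0,0],"yaw": 0,"gripper": 0.305}
  ]
}}

```text
time: 14.67
ee_pos: [0.4772, 0.1714, 0.038]
ee_rot: [1.0, -0.026, 0.0, 0.0]
force: [0.2, 0.4, -0.4]
grip_width: 0.0267
grasp_force: 6.0
```

>>> {"method": "move_arm", "body": {
  "commands": [
    {"dp": [0,0,0],"yaw": 0,"gripper": 0.305},
    {"dp": [0,0,0],"yaw": 0,"gripper": 0.305},
    {"dp": [0,0,0],"yaw": 0,"gripper": 0.305},
    {"dp": [0,0,0],"yaw": 0,"gripper": 0.305},
    {"dp": [0,0,0],"yaw": 0,"gripper": 0.305}
  ]
}}

```text
time: 15.08
ee_pos: [0.4772, 0.1714, 0.038]
ee_rot: [1.0, -0.026, 0.0, 0.0]
force: [-0.5, -0.3, -0.9]
grip_width: 0.0265
grasp_force: 6.0
```

>>> {"method": "move_arm", "body": {
  "commands": [
    {"dp": [0,0,0],"yaw": 0,"gripper": 0.305},
    {"dp": [0,0,0],"yaw": 0,"gripper": 0.305},
    {"dp": [0,0,0],"yaw": 0,"gripper": 0.305},
    {"dp": [0,0,0],"yaw": 0,"gripper": 0.305},
    {"dp": [0,0,0],"yaw": 0,"gripper": 0.305}
  ]
}}

```text
time: 15.5
ee_pos: [0.4772, 0.1714, 0.038]
ee_rot: [1.0, -0.026, 0.0, 0.0]
force: [-0.2, 0.0, -0.5]
grip_width: 0.0268
grasp_force: 6.0
```

>>> {"method": "move_arm", "body": {
  "commands": [
    {"dp": [0,0,0],"yaw": 0,"gripper": 0.305},
    {"dp": [0,0,0],"yaw": 0,"gripper": 0.305},
    {"dp": [0,0,0],"yaw": 0,"gripper": 0.305},
    {"dp": [0,0,0],"yaw": 0,"gripper": 0.305},
    {"dp": [0,0,0],"yaw": 0,"gripper": 0.305}
  ]
}}

```text
time: 15.92
ee_pos: [0.4772, 0.1714, 0.0381]
ee_rot: [1.0, -0.026, 0.0, 0.0]
force: [0.8, -0.4, -0.7]
grip_width: 0.0268
grasp_force: 6.0
```

>>> {"method": "move_arm", "body": {
  "commands": [
    {"dp": [0,0,0],"yaw": 0,"gripper": 0.305},
    {"dp": [0,0,0],"yaw": 0,"gripper": 0.305},
    {"dp": [0,0,0],"yaw": 0,"gripper": 0.305},
    {"dp": [0,0,0],"yaw": 0,"gripper": 0.305},
    {"dp": [0,0,0],"yaw": 0,"gripper": 0.305}
  ]
}}

```text
time: 16.33
ee_pos: [0.4772, 0.1714, 0.038]
ee_rot: [1.0, -0.026, 0.0, 0.0]
force: [0.5, -0.2, -0.1]
grip_width: 0.0269
grasp_force: 6.0
```

```bash
python3 chk.py
```

```text
dp [-0.0007  0.0007  0.0011] tcp [0.4772 0.1714 0.038 ]
yaw rad -0.0 frac -0.0 q7 -2.251
0.0265918692634259 6.000213082297705 [ 0.46413194  0.35721968 -0.25180157]
box [266 131  11  28] area 217 c [270.9 142. ]
box [290 131  10  28] area 204 c [294.8 141.8]
pads [array([271.8, 136.9]), array([295. , 136.9])]
tips [array([270.6, 136.9]), array([294.8, 136.9])] [0.5471 0.1678 0.047 ]
side tips [array([255.7, 261.4]), array([257.8, 257.8])]
box [255 243   3   2] area 5 c [255.8 243.6]
box [257 259   2   1] area 2 c [257.5 259. ]
box [238 271   3   2] area 6 c [239.  271.5]
```

```bash
python3 -c "
from rig import robot
print(robot.job_done())"
```

```text
the job is handed in; nothing more can be done
None
```

The job is handed in: the cover is back on its stop, and the tweezers are held steady at about a 12 mm gap, each tip about 6–7 mm above and within about 1 mm of its pad's middle. The hold lasted well over two seconds; no verdict came back.

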